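# Pack the parts box below its rim and sweep the sliding lid shut

### The job

Pack the solder spool, the roll of tape and the small brass channel into the wooden box, one thing alone in each bay and lying flat on that bay's floor, choosing bays by depth so that nothing stands above the rim; the brass channel is lying in the wrong bay. Then draw the sliding lid by its rib over the contents until it is fully shut, so that its edge sweeps across without being forced against anything, and let go. Do not shift or knock over the glue bottle, the eyeglass or the wood offcut.

Things in the scene. Friction and masses are not known exactly. Their poses are not given: they have to be found in the camera images.
- box: Pale wooden box fixed to the bench, 206 (x) x 124 (y) x 48 mm. Origin: centre of its underside; x along the box away from the robot, y left. Inside 194 x 108 mm, dividers (4 mm thick, tops 36 mm up) make three bays in a row along x, each 62 (x) x 108 mm, centred at x = -66, 0, +66 mm. Its rim is 40 mm up; the side walls rise 8 mm above the rim to hold the lid, the robot-side end wall 6 mm.
- floor_deep_top (a point): Centre of the top of the flat floor board, fixed, of the deepest bay: 33 mm below the rim. Axes as the box's. Which of the three bays is the deepest, middle or shallowest changes from start to start.
- floor_middle_top (a point): Centre of the top of the floor board of the middle-depth bay (22 mm below the rim); axes as the box's.
- floor_shallow_top (a point): Centre of the top of the floor board of the shallowest bay (10 mm below the rim); axes as the box's.
- lid (a joint): How far the lid is open, in m: 0 shut (against the robot-side end wall), 0.23 fully open. It slides in grooves along the box's +x (away from the robot) to open, towards the robot to shut, its flat underside 0.5 mm above the rim; friction about 2 N, stays where it is left. Starts open, 0.20 to 0.23, clear of all bays, on rails 65 mm long behind the box.
- lid_handle (a point): Centre of the lid's handle rib: an upright batten 12 mm thick (box x), 70 mm long (box y), 21 mm proud of the lid's top face. This point is 10 mm above the lid's top face and 33 mm from the lid's robot-side edge, and moves with the lid. It can be pinched from above or pushed from its far side.
- spool_mid (a point): Solder spool standing upright on its flange: a cylinder 48 mm in diameter, 30 mm high (0.18 kg). Point at its centre, half-way up. Starts standing on the bench.
- tape_mid (a point): Roll of black tape lying flat: 54 to 56 mm in diameter, 19 mm high (the hole in it cannot be entered). Point at its centre, half-way up. Starts lying on the bench.
- channel_mid (a point): Small milled brass channel lying on its back: 12 mm wide (its x), 49 mm long (its y), 7 mm high. Point at its centre, half-way up. It starts lying in the deepest bay, near the middle, its long side roughly along the box's x.
- glue_mid (a point): Glue bottle, a bystander: 31 mm in diameter, 100 mm high, standing on the bench. Point on its axis, half-way up. Near it stand, fixed, a train controller (to the left of the box, 72 mm high) and a small vice (82 mm high).
- eyeglass_mid (a point): Black watchmaker's eyeglass, a bystander: 41 mm in diameter, 29 mm high. Point on its axis, half-way up.
- offcut_mid (a point): Plain wood offcut, a bystander: 34 (its x) x 62 (its y) x 26 mm high. Point at its centre.
Not all that is in view belongs to the job. There is more than one size of the part that bears channel_mid; the job needs the smaller.

How it is judged:
By the outcome, as a careful person would: the job done as asked, in the order asked, and still so for the second after the job is handed in, with the robot touching nothing.
It also fails if it takes over 72 s, if anything falls off the work surface, if the arm or the gripper's body presses on something with over 40 N, if the wrist force passes 120 N, or if a joint passes its speed limit or range.

### The arm

A 6-joint arm with a two-finger parallel gripper is mounted at the origin on a cart in front of the work surface, level with it; the furniture and walls round the work are solid. World frame = base frame: x ahead of the robot, y to its left, z up, the work surface at z = 0. Lengths are in m, angles in degrees, forces in N, time in s.
With the tool pointing down it reaches from about 0.375 to 0.9 m from the base axis. Payload 3.1 kg.
Tool frame: the origin (TCP) lies between the finger pads; the fingertips stand 11 mm ahead of it and the grasp point (between the pads) lies 8 mm behind it; z points along the fingers, y is the line along which they close (so a half turn about z gives the same grasp; the last joint's range is limited). The gripper opens to 87 mm and grips with 3 to 60 N. Pads are 19 mm wide; open, the fingers measure 117 mm over their backs; the gripper's body (75 mm by 190 mm) begins 51 mm behind the grasp point.
Start: joints at [63.799, 30.224, 82.088, -0, 67.689, -10.227], TCP at [0.172, 0.601, 0.234] pointing down, gripper open.
Joint ranges: [-176.69, 176.69], [-43.24, 126.21], [12.49, 139.97], [-82, 262], [0, 151.66], [-163.58, 163.58]. Speed limits (degrees/s): [159.86, 159.86, 180, 180, 180, 180].

### API

Orientations are given as a 3x3 rotation matrix whose columns are the frame's x, y, z axes.
In Python, from rig import bot, viewer, workorder, nets gives the robot as it stands. The module is installed in compiled form; this text tells all that it offers.
- The arm moves only by the tool move_arm, never from a script. Its argument "increments" is a list of rows, each a list of 7 numbers: the shift along the tool's x, y, z normalised to -1 to 1, where 1 is 0.3 m, then the turn, a rotation vector about the tool's x, y, z normalised to -1 to 1, where 1 is pi rad, then the opening, from 0 (shut) to 1 (fully open). In form: [[tx, ty, tz, wx, wy, wz, grip], ...]. A call has 1 to 10 rows; each row is the pose to reach, as a shift and turn from the pose commanded when the call began, along the tool's axes at that moment, turning the shorter way round; what a row does not reach only later rows make up. A row lasts 1/12 s, in which the tool goes at most 41.7 mm and 7.16 degrees, less where a joint would pass 70% of its speed; a pose out of reach is approached as far as the arm can. A call with a number of a shift or a turn outside -1 to 1 is refused whole. A call with a gripper value outside its range is refused whole. The fingers move at their own pace and stop on an object; the grip force is fixed at half the most. Time passes only in rows, so rows that repeat a pose let the fingers close. It gives the time, the measured TCP pose, the force, the opening and the grip force at its end, in the units of the state.
- bot.read_state(): the state, without advancing time (a new reading comes with each control period).
- viewer.capture(name): name is "scene" or "top"; returns a dict with "image" (384x512x3 uint8, blue, green, red), "K" (3x3 intrinsics, pixels), "eye" and "orientation" of the camera in the world. Camera axes: x right, y up, looking along -z (the intrinsics and any distortion apply to the point x, -y, -z); pixel columns grow to the right and rows downward; lengths in m; the calibration is good to about 2 mm. A picture is of the moment at which its call begins. There is no depth.
- workorder.hand_in(): hands the job in; it is judged then, once.
Trained networks look in the newest picture that a camera, given by its name, has taken for a name from the list of things; names that differ only in an ending like _2 or _b are one class to them, and where a whole thing is asked for, a point or a joint stands for the part that bears it (a point fixed in the world has none). Each returns a list of dicts, best first, with "conf" (0 to 1); they miss things now and then, are a little off and sometimes report something else, mostly with a low value. They report only what shows in the picture. A call takes as long as a camera call. They do not tell look-alikes from the thing itself.
- nets.find_in(camera, thing): "location" ([column, row] in pixels, amid what is visible of it).
The state is a dict: "time_s": time; "joint_positions": joint angles; "qvel": joint speeds; "tau": joint torques, N m; "position": TCP position; "tcp_rot": TCP orientation; "force": force on the tool from outside, world axes, zero at the start; "moment": the same for the moment, N m; "opening": opening from 0.0 (shut) to 1.0 (fully open); "grasp_force": force on a finger pad.
Only numpy, scipy, OpenCV 4.12 (cv2) and the standard library are available. Lean on these libraries where they do the work, as an engineer would, in place of code of your own. Each camera call takes 0.05 s, during which the arm holds its last target. There are 200 camera calls.

## Working session

There is one attempt and no reset: what is moved stays moved. The work goes in short steps, Python scripts to look and compute and a tool call to move; the robot and the scene stay as the last step left them, time stands still between calls to the robot, and variables do not carry over. Pictures are saved under pics/ and viewed, at most 10 in all, crops included, and the job is handed in when it is done.

Besides the shell and the picture viewer there is one more tool, called after "Request:" by a JSON object that holds its "fn" and its "kwargs". move_arm: Moves the arm, as the interface text tells. Its arguments: {"type":"object","properties":{"increments":{"type":"array"}},"required":["increments"]}

```bash
mkdir -p pics; cat > h.py <<'E'
import numpy as np, cv2
from rig import bot, viewer, workorder, nets
def ray(c,px):
    K=np.array(c["K"]);R=np.array(c["orientation"]);e=np.array(c["eye"])
    d=np.linalg.inv(K)@[px[0],px[1],1.]
    return e,R@np.array([d[0],-d[1],-d[2]])
def at(c,px,z):
    e,d=ray(c,px); return e+d*(z-e[2])/d[2]
def proj(c,p):
    K=np.array(c["K"]);R=np.array(c["orientation"]);q=R.T@(np.array(p)-np.array(c["eye"]))
    u=K@np.array([q[0],-q[1],-q[2]]); return u[:2]/u[2]
E
python3 - <<'E'
from h import *
np.set_printoptions(precision=4,suppress=True)
Z=dict(spool_mid=.015,tape_mid=.01,channel_mid=.012,glue_mid=.05,eyeglass_mid=.015,offcut_mid=.013,box=.04,lid_handle=.053)
ims=[]
for n in("scene","top"):
    c=viewer.capture(n);im=c["image"].copy()
    print(n,np.array(c["K"]).tolist(),c["eye"],np.array(c["orientation"]).tolist(),[k for k in c])
    cv2.imwrite(f"pics/{n}0.png",cv2.resize(im,(800,600),interpolation=cv2.INTER_CUBIC))
    for t,z in Z.items():
        for d in nets.find_in(n,t)[:4]: print(t,round(d["conf"],2),np.round(d["location"],1),at(c,d["location"],z))
s=bot.read_state();print(s["position"],np.array(s["tcp_rot"]),s["opening"])
E
```

```text
scene [[388.7271113657213, 0.0, 251.4106171713936], [0.0, 388.7271113657213, 188.06303225710968], [0.0, 0.0, 1.0]] [ 0.0456 -0.4755  0.5995] [[0.6371228717891732, 0.46729407383772537, -0.6129524408950985], [-0.7707028493962391, 0.3763690675503026, -0.5141628564218088], [-0.009568917161018356, 0.7999891083930193, 0.5999382153829738]] ['image', 'K', 'eye', 'orientation']
spool_mid 0.59 [198.3 168. ] [0.6224 0.1945 0.015 ]
spool_mid 0.3 [243.6 164.6] [0.7116 0.11   0.015 ]
tape_mid 0.97 [191.1 233.1] [0.4379 0.0278 0.01  ]
tape_mid 0.3 [180.8 178.9] [0.5628 0.1992 0.01  ]
channel_mid 0.48 [231.7 260.2] [ 0.4336 -0.0958  0.012 ]
glue_mid 0.84 [198.7 192.8] [0.5161 0.0791 0.05  ]
glue_mid 0.3 [317.7 252.2] [ 0.5284 -0.2353  0.05  ]
glue_mid 0.25 [190.8 231.4] [ 0.4144 -0.0021  0.05  ]
eyeglass_mid 0.78 [182.  177.5] [0.5646 0.1957 0.015 ]
offcut_mid 0.79 [245.2 165.9] [0.7117 0.1044 0.013 ]
box 0.94 [325.7 240.1] [ 0.5761 -0.2257  0.04  ]
lid_handle 0.65 [358.  210.2] [ 0.6873 -0.2382  0.053 ]
top [[396.9503659292689, 0.0, 253.15509449445224], [0.0, 396.9503659292689, 191.14021241334146],
[... 333 characters left out ...]
ol_mid 0.71 [346.1 217.7] [ 0.5475 -0.2078  0.015 ]
tape_mid 0.8 [232.3 264. ] [0.4383 0.047  0.01  ]
channel_mid 0.73 [292.2 259.3] [ 0.4518 -0.0873  0.012 ]
channel_mid 0.7 [347.7 214.1] [ 0.5559 -0.2122  0.012 ]
glue_mid 0.6 [210.3 224.6] [0.5243 0.0947 0.05  ]
eyeglass_mid 0.72 [171.3 216.5] [0.5419 0.1884 0.015 ]
offcut_mid 0.62 [208.4 145. ] [0.71  0.11  0.013]
box 0.71 [352.9 168.9] [ 0.6551 -0.2181  0.04  ]
box 0.27 [353.5 216.2] [ 0.5497 -0.2186  0.04  ]
lid_handle 0.76 [355.3 143. ] [ 0.711  -0.2208  0.053 ]
lid_handle 0.32 [175.4 215.4] [0.5426 0.1712 0.053 ]
[0.172  0.6009 0.2336] [[-0.9614  0.2752  0.    ]
 [ 0.2752  0.9614  0.    ]
 [-0.      0.     -1.    ]] 1.0008573568855126
```

View pics/top0.png

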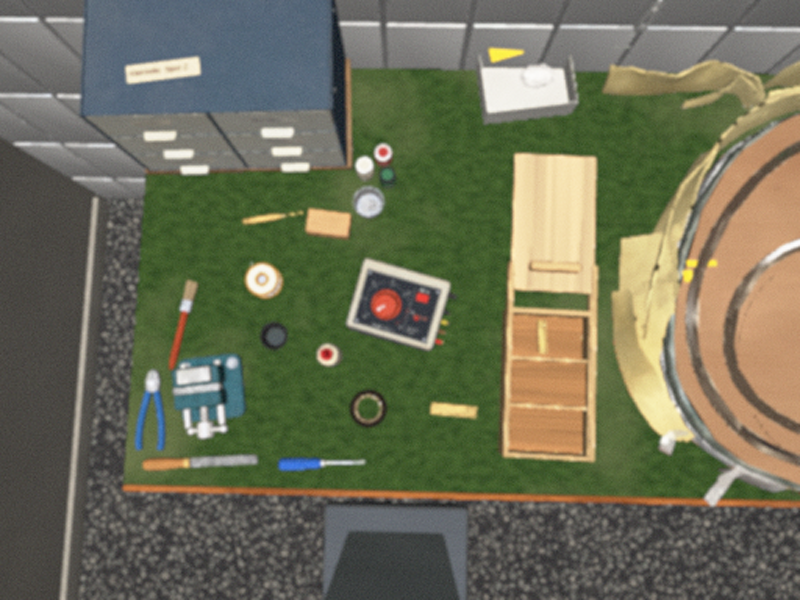

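View pics/scene0.png

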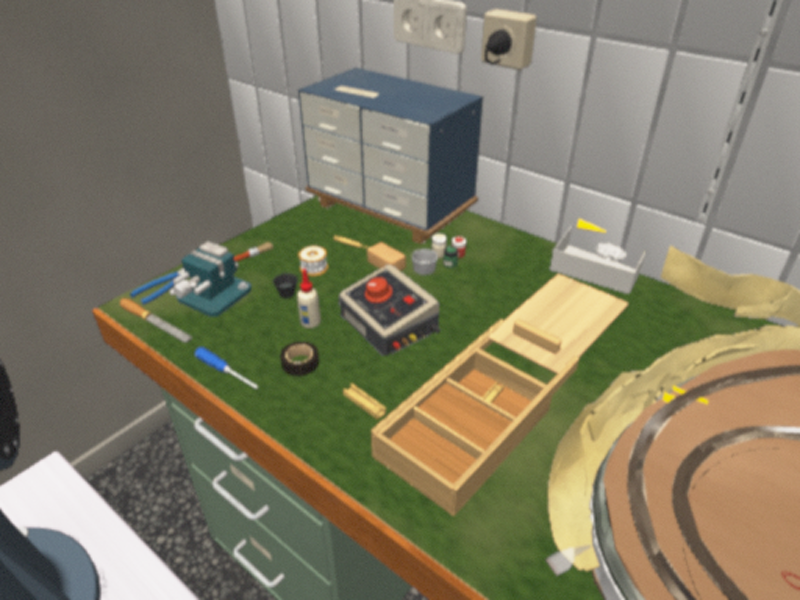

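The top picture shows the spool at (168,179), the tape at (235,261) and the eyeglass at (175,215) in native pixels. The glue bottle is at (210,226), the offcut at (210,143), and the box spans columns 322–382 and rows 200–295, with the lid beyond it.

There are two candidates for the channel: the big one on the bench at (290,262), and the small one in the far bay at (347,215). I choose the small one in the far bay, so the far bay should be the deepest. A close crop will check this.

```bash
python3 - <<'E'
from h import *
a=viewer.capture("top")["image"][160:300,312:392]; b=viewer.capture("scene")["image"][200:335,230:380]
A=cv2.resize(a,None,fx=4.2,fy=4.2,interpolation=cv2.INTER_CUBIC)
B=cv2.resize(b,None,fx=3.0,fy=4.2,interpolation=cv2.INTER_CUBIC)
o=np.zeros((592,800,3),np.uint8);o[:588,:336]=A[:588];o[:567,340:790]=B
cv2.imwrite("pics/crop1.png",o)
E
```

```text
(no output)
```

View pics/crop1.png

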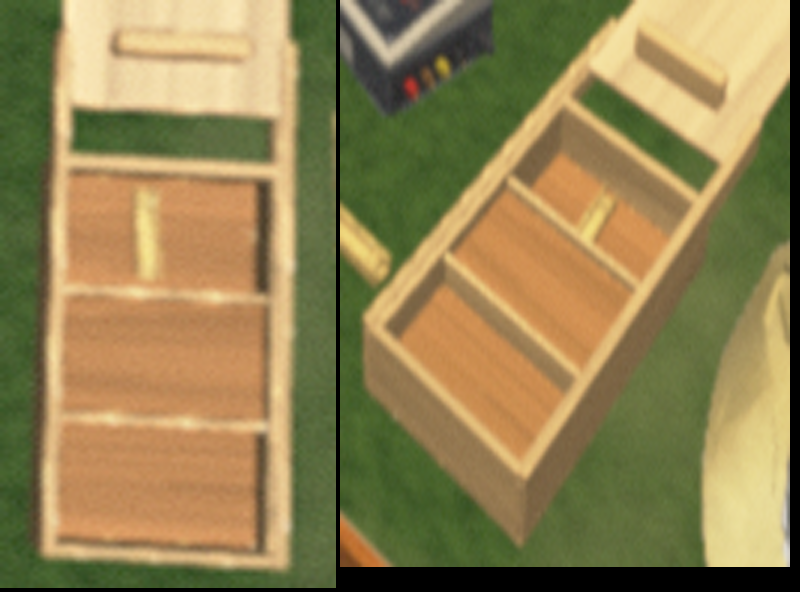

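The crop shows the far bay deepest (tall walls, with the small channel at native (347,215)), the near bay middle, and the centre bay shallowest. So the spool goes in the far bay, the tape in the near bay and the channel in the centre bay. Next I fit the box pose.

```bash
python3 - <<'E'
from h import *
from scipy.optimize import least_squares
np.set_printoptions(precision=4,suppress=True)
T=viewer.capture("top");S=viewer.capture("scene")
t=lambda x,y:(312+x/4.2,160+y/4.2); s=lambda x,y:(230+(x-340)/3,200+y/4.2)
P=[(T,t(44,556),(-.103,.062,.046)),(T,t(288,566),(-.103,-.062,.046)),
(T,t(62,418),(-.033,.054,.036)),(T,t(268,427),(-.033,-.054,.036)),(T,t(66,292),(.033,.054,.036)),(T,t(270,299),(.033,-.054,.036)),
(T,t(68,162),(.1,.054,.04)),(T,t(275,172),(.1,-.054,.04)),
(S,s(370,320),(-.103,.062,.046)),(S,s(523,470),(-.103,-.062,.046)),(S,s(521,543),(-.103,-.062,0)),(S,s(367,385),(-.103,.062,0)),
(S,s(448,258),(-.033,.054,.036)),(S,s(575,378),(-.033,-.054,.036)),(S,s(512,181),(.033,.054,.036)),(S,s(636,287),(.033,-.054,.036))]
def W(p,q):
    c,n=np.cos(p[2]),np.sin(p[2]);return np.array([p[0]+c*q[0]-n*q[1],p[1]+n*q[0]+c*q[1],q[2]])
f=lambda p:np.concatenate([proj(c,W(p,q))-px for c,px,q in P])
r=least_squares(f,[.55,-.22,0],loss="soft_l1");print(r.x,np.degrees(r.x[2]));print(f(r.x).reshape(-1,2))
for n,x in(("near",-.066),("mid",0),("far",.066)):print(n,W(r.x,(x,0,0)))
print("chan",at(T,t(148,190),.014),at(T,t(148,280),.014),at(T,t(148,235),.014),at(S,s(600,213),.014))
print("handle",at(T,t(182,44),.065))
print("spool",at(T,(168.5,179),.03),at(S,(200.5,167.5),.015),"tape",at(T,(235.5,261.2),.017),at(S,(192,229),.0095))
# centroids by colour
for c,n in((T,"top"),(S,"scene")):
    for th in("spool_mid","tape_mid","channel_mid"):
        d=nets.find_in(n,th);print(n,th,[(round(k["conf"],2),np.round(k["location"],1)) for k in d[:2]])
o=np.hstack([cv2.resize(T["image"][150:290,150:255],(420,560)),cv2.resize(S["image"][145:245,165:255],(380,422)) if 0 else cv2.copyMakeBorder(cv2.resize(S["image"][145:245,165:255],(378,420)),0,140,0,2,cv2.BORDER_CONSTANT)])
cv2.imwrite("pics/crop2.png",o)
E
```

```text
[ 0.4876 -0.215  -0.0272] -1.56105435875994
[[ 0.235  -0.5678]
 [ 0.4364  0.0572]
 [-0.2156 -0.9004]
 [ 0.4414 -0.5577]
 [-0.3605 -1.2264]
 [ 0.3291 -0.4993]
 [ 0.2843 -0.6939]
 [ 0.0395 -0.7615]
 [-4.1154  0.3223]
 [-0.1989  2.8545]
 [-0.8994  1.6061]
 [-2.3005  0.9704]
 [-2.2394 -0.8425]
 [ 1.9662  0.0818]
 [-2.861  -0.942 ]
 [ 1.4565  0.2887]]
near [ 0.4217 -0.2132  0.    ]
mid [ 0.4876 -0.215   0.    ]
far [ 0.5536 -0.2168  0.    ]
chan [ 0.5759 -0.2108  0.014 ] [ 0.5274 -0.2105  0.014 ] [ 0.5516 -0.2106  0.014 ] [ 0.5623 -0.2157  0.014 ]
handle [ 0.6472 -0.2174  0.065 ]
spool [0.6257 0.1954 0.03  ] [0.6279 0.1916 0.015 ] tape [0.4451 0.0396 0.017 ] [0.4486 0.0364 0.0095]
top spool_mid [(0.97, array([168.7, 178. ])), (0.56, array([352.5, 215.5]))]
top tape_mid [(0.75, array([238. , 255.4]))]
top channel_mid [(0.69, array([346.3, 215.2])), (0.49, array([291.2, 265.1]))]
scene spool_mid [(0.59, array([198.6, 167.8])), (0.28, array([193.5, 230.7]))]
scene tape_mid [(0.87, array([193.4, 230.6]))]
scene channel_mid [(0.82, array([232.3, 258.5])), (0.58, array([315.7, 250.9]))]
```

View pics/crop2.png

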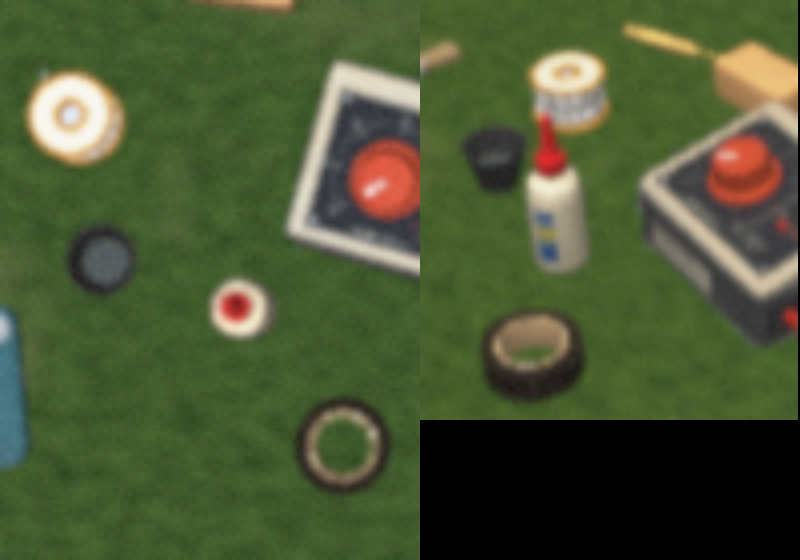

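The crop shows the spool top at native top (167.5,179.2), the tape at (235.8,261.3), the glue nozzle at (209,226.7) and the eyeglass at (175,215). I'll check the box fit with one overlay and work out the reach to the channel.

```bash
cat >> h.py <<'E'
def W(p,q):
    c,n=np.cos(p[2]),np.sin(p[2]);return np.array([p[0]+c*q[0]-n*q[1],p[1]+n*q[0]+c*q[1],q[2]])
def go(pos,ang,frm=None):
    """tool-frame increments (normalised) from measured pose to world pos, tool y at ang deg"""
    s=bot.read_state();R=np.array(s["tcp_rot"]);d=R.T@(np.array(pos)-s["position"])/.3
    a=np.degrees(np.arctan2(R[1,1],R[0,1]));w=-((ang-a+180)%360-180)/180
    print("inc",np.round(d,3),"wz",round(w,4),"ang now",round(a,2),"tilt",np.round(R[2],3))
E
python3 - <<'E'
from h import *
np.set_printoptions(precision=4,suppress=True)
T=viewer.capture("top");S=viewer.capture("scene")
print("chan net T",at(T,(346.6,215.3),.0105),"S",at(S,(315.7,250.9),.0105))
print("spool",at(T,(167.5,179.2),.03),at(S,(200.5,162.4),.03));print("tape",at(T,(235.75,261.25),.012),at(S,(191.9,229.5),.0095))
print("glue",at(T,(209,226.7),.1),"ctrl",at(T,(222.7,208),.072),at(T,(275,223),.072))
p=(.4862,-.215,-.0272)
im=[]
for c,(r,cc),k in((T,(160,312),(140,80)),(S,(200,230),(135,150))):
    f=4 if k[1]==80 else 3
    a=cv2.resize(c["image"][r:r+k[0],cc:cc+k[1]],None,fx=f,fy=f,interpolation=cv2.INTER_CUBIC)
    def L(pts):
        q=np.array([(proj(c,W(p,x))-(cc,r)+.5)*f for x in pts]);cv2.polylines(a,[np.int32(np.round(q*8))],False,(255,0,0),1,cv2.LINE_AA,3)
    L([(-.103,.062,.046),(-.103,-.062,.046),(-.103,-.062,0),(-.103,.062,0),(-.103,.062,.046)])
    for x in(-.033,.033):L([(x,.054,.036),(x,-.054,.036)])
    L([(.1,.054,.04),(.1,-.054,.04)]); L([(-.103,.062,.048),(.1,.062,.048)]);L([(-.103,-.062,.048),(.1,-.062,.048)])
    im.append(a)
o=np.zeros((560,780,3),np.uint8);o[:560,:320]=im[0];o[:405,325:775]=im[1]
cv2.imwrite("pics/ov.png",o)
go(W(p,(.066,0,.11)),88.4)
E
```

```text
chan net T [ 0.5532 -0.21    0.0105] S [ 0.5636 -0.2129  0.0105]
spool [0.6252 0.1976 0.03  ] [0.6302 0.1922 0.03  ]
tape [0.4447 0.0393 0.012 ] [0.4474 0.0354 0.0095]
glue [0.5183 0.0912 0.1   ] ctrl [0.5594 0.0668 0.072 ] [ 0.5299 -0.0451  0.072 ]
inc [-1.969 -2.271  0.412] wz -0.0799 ang now 74.02 tilt [ 0.  0. -1.]
```

View pics/ov.png

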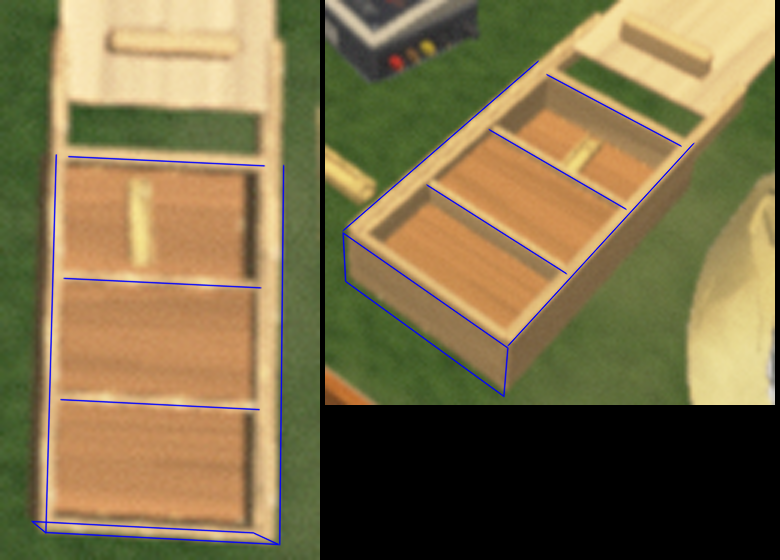

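The overlay matches the image within about 1 px in the top view and 1–2 px in the scene view. The mean of the two puts the box at about (0.4875,-0.216). Now I move above the channel.

Request:
{"fn": "move_arm", "kwargs": {"increments": [[-0.98,-1,0.1,0,0,-0.08,0.35],[-0.98,-1,0.1,0,0,-0.08,0.35],[-0.98,-1,0.1,0,0,-0.08,0.35],[-0.98,-1,0.1,0,0,-0.08,0.35],[-0.98,-1,0.1,0,0,-0.08,0.35],[-0.98,-1,0.1,0,0,-0.08,0.35],[-0.98,-1,0.1,0,0,-0.08,0.35],[-0.98,-1,0.1,0,0,-0.08,0.35],[-0.98,-1,0.1,0,0,-0.08,0.35],[-0.98,-1,0.1,0,0,-0.08,0.35]]}}

```text
time_s: 2.33
position: [0.3702, 0.2346, 0.2042]
tcp_rot: [[-1.0, 0.027, 0.001], [0.027, 1.0, 0.0], [-0.001, 0.0, -1.0]]
force: [1.6, -0.6, 0.2]
opening: 0.378
grasp_force: 0.0
```

```bash
python3 -c "
from h import *
go((.556,-.2115,.10),88.4);print(bot.read_state()['time_s'],bot.read_state()['position'])"
```

```text
inc [-0.659 -1.47   0.347] wz 0.0003 ang now 88.45 tilt [-0.001  0.    -1.   ]
2.3333 [0.37023972 0.23461336 0.20416488]
```

Request:
{"fn": "move_arm", "kwargs": {"increments": [[-0.45,-1,0.1,0,0,0,0.35],[-0.45,-1,0.1,0,0,0,0.35],[-0.45,-1,0.1,0,0,0,0.35],[-0.45,-1,0.1,0,0,0,0.35],[-0.45,-1,0.1,0,0,0,0.35],[-0.45,-1,0.1,0,0,0,0.35],[-0.45,-1,0.1,0,0,0,0.35],[-0.45,-1,0.1,0,0,0,0.35],[-0.45,-1,0.1,0,0,0,0.35]]}}

```text
time_s: 3.08
position: [0.5012, -0.0745, 0.1741]
tcp_rot: [[-0.999, 0.033, 0.007], [0.033, 0.999, -0.005], [-0.007, -0.004, -1.0]]
force: [0.6, 0.5, 0.3]
opening: 0.354
grasp_force: 0.0
```

Request:
{"fn": "move_arm", "kwargs": {"increments": [[-0.21,-0.47,0.24,0,0,0,0.35],[-0.21,-0.47,0.24,0,0,0,0.35],[-0.21,-0.47,0.24,0,0,0,0.35],[-0.21,-0.47,0.24,0,0,0,0.35],[-0.21,-0.47,0.24,0,0,0,0.35],[-0.21,-0.47,0.24,0,0,0,0.35]]}}

```text
time_s: 3.58
position: [0.5555, -0.2118, 0.1005]
tcp_rot: [[-1.0, 0.031, -0.001], [0.031, 1.0, 0.001], [0.001, 0.001, -1.0]]
force: [-0.4, 0.1, 0.0]
opening: 0.35
grasp_force: 0.0
```

```bash
python3 - <<'E'
from h import *
s=bot.read_state();print(s["position"],s["opening"],s["time_s"]);R=np.array(s["tcp_rot"])
o=[]
for n in("top","scene"):
    c=viewer.capture(n);tip=s["position"]+R[:,2]*.011;u=proj(c,tip);print(n,u)
    v=np.int32(u);a=c["image"][v[1]-60:v[1]+60,v[0]-48:v[0]+48];o.append(cv2.resize(a,(400,500),interpolation=cv2.INTER_CUBIC))
cv2.imwrite("pics/hov.png",np.hstack(o))
go((.556,-.2115,.019),88.4)
E
```

```text
[ 0.55549242 -0.21177781  0.10050011] 0.3498713005426338 3.5833
top [355.85725391 211.99543828]
scene [316.60658733 224.39066399]
inc [-0.006 -0.009  0.276] wz 0.0001 ang now 88.41 tilt [ 0.002  0.001 -1.   ]
```

View pics/hov.png

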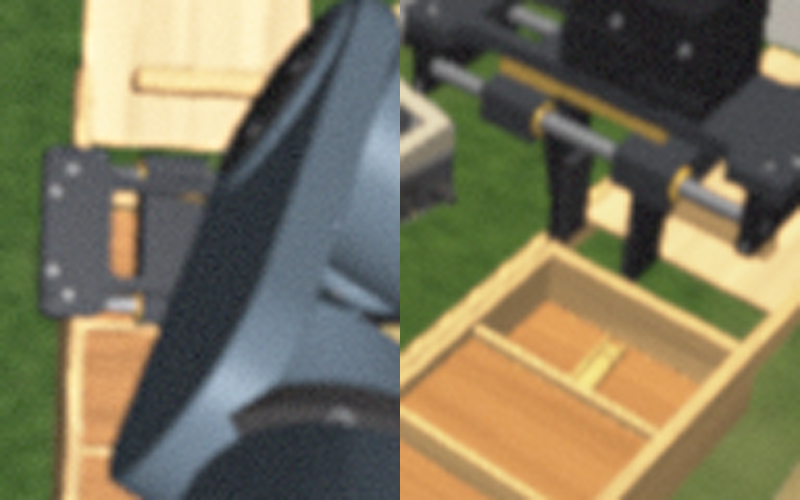

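The scene view shows the fingertips at crop (568,235) and (635,272), within 1 px of the prediction, and the channel straight below at (598,363). So I descend, grip and lift.

Request:
{"fn": "move_arm", "kwargs": {"increments": [[0,-0.003,0.12,0,0,0,0.35],[0,-0.003,0.2,0,0,0,0.35],[0,-0.003,0.25,0,0,0,0.35],[0,-0.003,0.27,0,0,0,0.35],[0,-0.003,0.27,0,0,0,0.35],[0,-0.003,0.27,0,0,0,0],[0,-0.003,0.27,0,0,0,0],[0,-0.003,0.27,0,0,0,0],[0,-0.003,0.27,0,0,0,0],[0,-0.003,0.27,0,0,0,0]]}}

```text
time_s: 4.52
position: [0.556, -0.2112, 0.0222]
tcp_rot: [[-1.0, 0.028, 0.002], [0.028, 1.0, -0.001], [-0.002, -0.001, -1.0]]
force: [-0.4, 0.7, 4.9]
opening: 0.12
grasp_force: 30.0
```

Request:
{"fn": "move_arm", "kwargs": {"increments": [[0,0,-0.1,0,0,0,0],[0,0,-0.2,0,0,0,0],[0,0,-0.3,0,0,0,0],[0,0,-0.3,0,0,0,0],[0,0,-0.3,0,0,0,0]]}}

```text
time_s: 4.93
position: [0.5565, -0.2117, 0.1131]
tcp_rot: [[-1.0, 0.028, 0.004], [0.028, 1.0, -0.003], [-0.004, -0.002, -1.0]]
force: [-0.4, -0.6, -0.8]
opening: 0.124
grasp_force: 30.0
```

```bash
python3 - <<'E'
from h import *
s=bot.read_state();R=np.array(s["tcp_rot"]);print(s["position"],s["opening"],s["grasp_force"],s["force"])
c=viewer.capture("scene");u=proj(c,s["position"]+R[:,2]*.005);v=np.int32(u)
cv2.imwrite("pics/g1.png",cv2.resize(c["image"][v[1]-45:v[1]+75,v[0]-60:v[0]+60],(600,600),interpolation=cv2.INTER_CUBIC))
go((.490,-.2150,.075),88.4)
E
```

```text
[ 0.55645437 -0.21165594  0.1131358 ] 0.12414615139501534 29.96321439743042 [-0.39736411 -0.61619238 -0.84834716]
inc [ 0.217 -0.019  0.122] wz 0.0001 ang now 88.42 tilt [-0.001 -0.001 -1.   ]
```

View pics/g1.png

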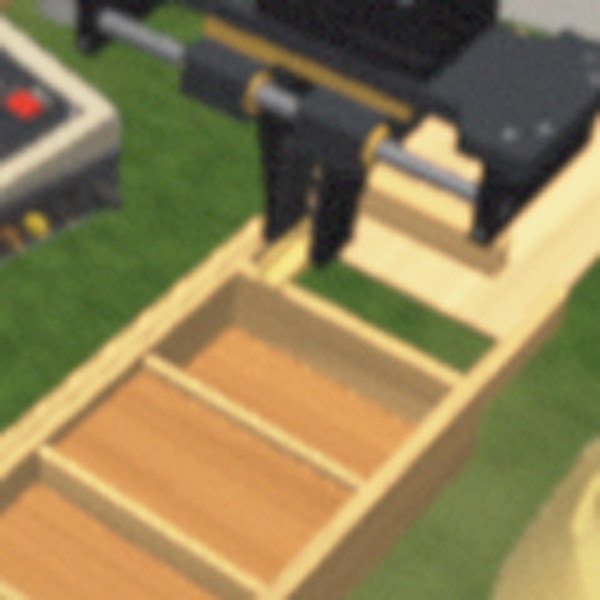

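The channel is held level at the fingertips, crop (285,258), over the far bay. I move it to the centre bay and lower it slowly.

Request:
{"fn": "move_arm", "kwargs": {"increments": [[0.1,-0.013,0,0,0,0,0],[0.22,-0.013,0,0,0,0,0],[0.22,-0.013,0.08,0,0,0,0],[0.22,-0.013,0.15,0,0,0,0],[0.22,-0.013,0.19,0,0,0,0],[0.22,-0.013,0.205,0,0,0,0],[0.22,-0.013,0.21,0,0,0,0],[0.22,-0.013,0.21,0,0,0,0]]}}

```text
time_s: 5.65
position: [0.4887, -0.2126, 0.0471]
tcp_rot: [[-1.0, 0.028, -0.002], [0.028, 1.0, 0.001], [0.002, 0.001, -1.0]]
force: [-0.7, 0.7, -0.7]
opening: 0.121
grasp_force: 30.0
```

Request:
{"fn": "move_arm", "kwargs": {"increments": [[0,0,0.004,0,0,0,0],[0,0,0.006,0,0,0,0],[0,0,0.008,0,0,0,0],[0,0,0.008,0,0,0,0]]}}

```text
time_s: 5.98
position: [0.4894, -0.213, 0.046]
tcp_rot: [[-1.0, 0.027, 0.001], [0.027, 1.0, -0.0], [-0.001, -0.0, -1.0]]
force: [0.3, -0.2, -0.3]
opening: 0.123
grasp_force: 30.0
```

Request:
{"fn": "move_arm", "kwargs": {"increments": [[0,0,0.003,0,0,0,0],[0,0,0.006,0,0,0,0],[0,0,0.008,0,0,0,0],[0,0,0.008,0,0,0,0]]}}

```text
time_s: 6.32
position: [0.4895, -0.2131, 0.0451]
tcp_rot: [[-1.0, 0.027, 0.001], [0.027, 1.0, -0.001], [-0.001, -0.001, -1.0]]
force: [-1.6, 1.7, 13.5]
opening: 0.124
grasp_force: 30.0
```

Request:
{"fn": "move_arm", "kwargs": {"increments": [[0,0,-0.005,0,0,0,0],[0,0,-0.005,0,0,0,0.3],[0,0,-0.005,0,0,0,0.3],[0,0,-0.005,0,0,0,0.3],[0,0,-0.1,0,0,0,0.3],[0,0,-0.2,0,0,0,0.3],[0,0,-0.3,0,0,0,1],[0,0,-0.4,0,0,0,1],[0,0,-0.5,0,0,0,1]]}}

```text
time_s: 7.07
position: [0.4887, -0.2127, 0.1941]
tcp_rot: [[-1.0, 0.028, -0.001], [0.028, 1.0, 0.001], [0.001, 0.001, -1.0]]
force: [0.7, -0.6, -0.8]
opening: 0.447
grasp_force: 0.0
```

```bash
python3 - <<'E'
from h import *
s=bot.read_state();print(s["time_s"])
go((.6277,.195,.2),88.4); go((.6277,.195,.03),88.4)
for n in("scene","top"):
    c=viewer.capture(n)
    print(n,[(round(k["conf"],2),np.round(k["location"],1),at(c,k["location"],.034)) for k in nets.find_in(n,"channel_mid")[:3]],proj(c,(.4875,-.2155,.034)))
E
```

```text
7.0667
inc [-0.426  1.371 -0.019] wz 0.0001 ang now 88.42 tilt [ 0.001  0.001 -1.   ]
inc [-0.426  1.371  0.547] wz 0.0001 ang now 88.42 tilt [ 0.001  0.001 -1.   ]
scene [(0.78, array([233.6, 257.3]), array([ 0.42708002, -0.10781413,  0.034     ])), (0.67, array([293.9, 265.8]), array([ 0.48341938, -0.21194468,  0.034     ]))] [296.65225323 265.43241437]
top [(0.63, array([291.4, 261.3]), array([ 0.44854138, -0.08375667,  0.034     ]))] [351.67452668 244.66534753]
```

Request:
{"fn": "move_arm", "kwargs": {"increments": [[-0.31,1,-0.03,0,0,0,1],[-0.31,1,-0.03,0,0,0,1],[-0.31,1,-0.03,0,0,0,1],[-0.31,1,-0.03,0,0,0,1],[-0.31,1,-0.03,0,0,0,1],[-0.31,1,-0.03,0,0,0,1],[-0.31,1,-0.03,0,0,0,1],[-0.31,1,-0.03,0,0,0,1]]}}

```text
time_s: 7.93
position: [0.59, 0.0887, 0.1998]
tcp_rot: [[-1.0, 0.025, -0.003], [0.025, 1.0, 0.002], [0.003, 0.002, -1.0]]
force: [0.2, -0.5, 0.2]
opening: 0.996
grasp_force: 0.0
```

Request:
{"fn": "move_arm", "kwargs": {"increments": [[-0.115,0.37,0.15,0,0,0,1],[-0.115,0.37,0.2,0,0,0,1],[-0.115,0.37,0.25,0,0,0,1],[-0.115,0.37,0.25,0,0,0,1],[-0.115,0.37,0.25,0,0,0,1],[-0.115,0.37,0.25,0,0,0,1]]}}

```text
time_s: 8.43
position: [0.6263, 0.1939, 0.1248]
tcp_rot: [[-1.0, 0.026, -0.005], [0.026, 1.0, -0.002], [0.005, -0.002, -1.0]]
force: [0.1, -0.6, -0.1]
opening: 1.0
grasp_force: 0.0
```

```bash
python3 - <<'E'
from h import *
s=bot.read_state();print(s["position"],s["opening"],s["time_s"])
go((.6277,.195,.016),88.4)
c=viewer.capture("scene");u=proj(c,s["position"]+np.array(s["tcp_rot"])[:,2]*.011);v=np.int32(u);print(u,proj(c,(.6277,.195,.015)))
cv2.imwrite("pics/sp.png",cv2.resize(c["image"][v[1]-50:v[1]+50,v[0]-60:v[0]+60],(600,500),interpolation=cv2.INTER_CUBIC))
E
```

```text
[0.62627571 0.19393381 0.12484645] 0.9997860491443042 8.4333
inc [-0.006  0.004  0.363] wz 0.0005 ang now 88.5 tilt [ 0.005 -0.002 -1.   ]
[195.98921046 135.23153628] [199.5792939  167.09008575]
```

View pics/sp.png

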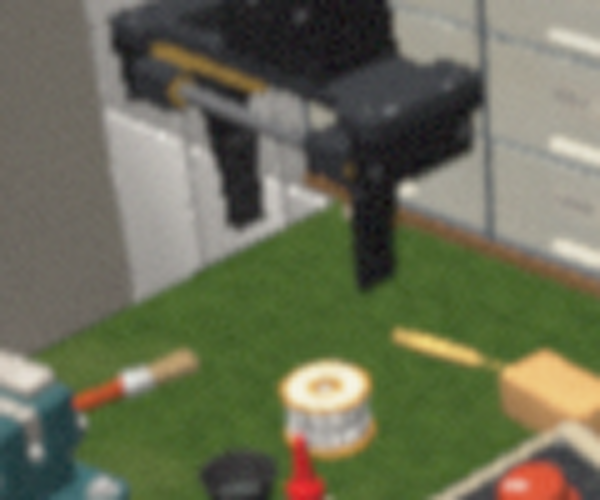

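The scene view shows the open fingers at crop (242,222) and (373,285), as predicted, with the spool top at (326,385), which is about (0.629,0.193). I descend and grip.

Request:
{"fn": "move_arm", "kwargs": {"increments": [[-0.007,-0.002,0.12,0,0,0,1],[-0.007,-0.002,0.24,0,0,0,1],[-0.007,-0.002,0.32,0,0,0,1],[-0.007,-0.002,0.36,0,0,0,1],[-0.007,-0.002,0.36,0,0,0,1],[-0.007,-0.002,0.36,0,0,0,0],[-0.007,-0.002,0.36,0,0,0,0],[-0.007,-0.002,0.36,0,0,0,0],[-0.007,-0.002,0.36,0,0,0,0],[-0.007,-0.002,0.36,0,0,0,0]]}}

```text
time_s: 9.32
position: [0.6308, 0.1939, 0.0206]
tcp_rot: [[-1.0, 0.027, 0.002], [0.027, 1.0, 0.0], [-0.002, 0.0, -1.0]]
force: [-0.2, -0.4, 0.2]
opening: 0.708
grasp_force: 0.0
```

Request:
{"fn": "move_arm", "kwargs": {"increments": [[0,0,0.01,0,0,0,0],[0,0,0.01,0,0,0,0],[0,0,0.01,0,0,0,0],[0,0,0.01,0,0,0,0],[0,0,0.01,0,0,0,0]]}}

```text
time_s: 9.73
position: [0.6301, 0.1942, 0.0163]
tcp_rot: [[-1.0, 0.028, 0.0], [0.028, 1.0, 0.001], [-0.0, 0.001, -1.0]]
force: [-0.6, 2.2, 1.9]
opening: 0.545
grasp_force: 30.0
```

Request:
{"fn": "move_arm", "kwargs": {"increments": [[0,0,-0.12,0,0,0,0],[0,0,-0.25,0,0,0,0],[0,0,-0.38,0,0,0,0],[0.02,-0.1,-0.45,0,0,0,0],[0.05,-0.25,-0.5,0,0,0,0],[0.07,-0.4,-0.5,0,0,0,0],[0.09,-0.55,-0.5,0,0,0,0],[0.11,-0.7,-0.5,0,0,0,0],[0.13,-0.84,-0.5,0,0,0,0],[0.15,-0.97,-0.5,0,0,0,0]]}}

```text
time_s: 10.57
position: [0.5786, -0.082, 0.1657]
tcp_rot: [[-1.0, 0.027, -0.001], [0.027, 1.0, -0.0], [0.001, -0.0, -1.0]]
force: [0.8, -0.0, -1.5]
opening: 0.543
grasp_force: 30.0
```

```bash
python3 -c "
from h import *
s=bot.read_state();print(s['position'],s['opening'],s['grasp_force'])
go((.5545,-.2155,.07),88.4)"
```

```text
[ 0.57857264 -0.08201311  0.16571748] 0.5425955541756634 30.0014126021415
inc [ 0.068 -0.447  0.319] wz 0.0003 ang now 88.46 tilt [ 0.001 -0.    -1.   ]
```

Request:
{"fn": "move_arm", "kwargs": {"increments": [[0.02,-0.14,0,0,0,0,0],[0.04,-0.28,0,0,0,0,0],[0.064,-0.4,0,0,0,0,0],[0.064,-0.4,0.08,0,0,0,0],[0.064,-0.4,0.18,0,0,0,0],[0.064,-0.4,0.26,0,0,0,0],[0.064,-0.4,0.29,0,0,0,0],[0.064,-0.4,0.29,0,0,0,0],[0.064,-0.4,0.29,0,0,0,0]]}}

```text
time_s: 11.32
position: [0.5573, -0.1995, 0.0789]
tcp_rot: [[-1.0, 0.027, -0.001], [0.027, 1.0, 0.0], [0.001, 0.0, -1.0]]
force: [-0.0, -0.3, -0.9]
opening: 0.542
grasp_force: 30.0
```

```bash
python3 - <<'E'
from h import *
s=bot.read_state();print(s["position"],s["time_s"])
go((.5545,-.2155,.0235),88.4)
c=viewer.capture("scene");cv2.imwrite("pics/pl.png",cv2.resize(c["image"][170:300,225:385],(800,600)))
E
```

```text
[ 0.55725842 -0.19945991  0.07893138] 11.3167
inc [ 0.008 -0.054  0.185] wz 0.0003 ang now 88.45 tilt [ 0.001  0.    -1.   ]
```

View pics/pl.png

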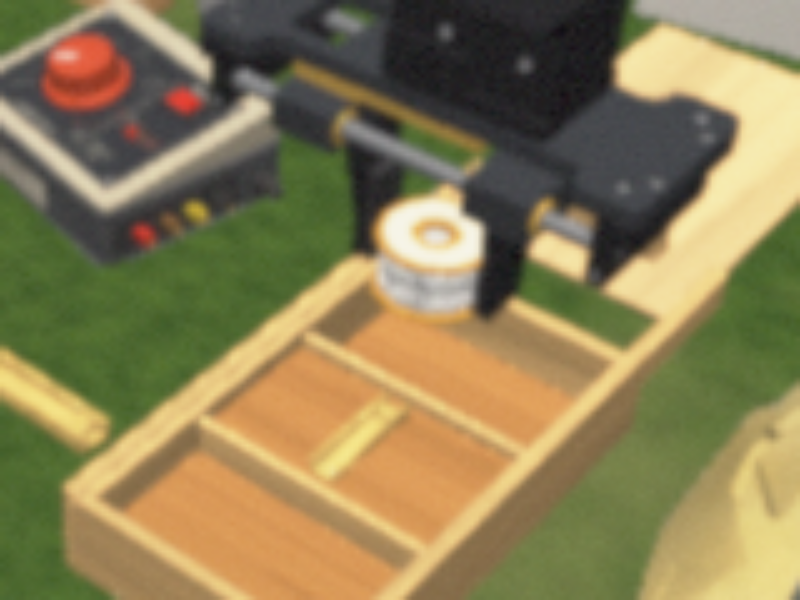

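The view shows the channel flat in the centre bay (360,438) and the spool held upright over the far bay (430,260). I shift 16 mm to the right and lower it.

Request:
{"fn": "move_arm", "kwargs": {"increments": [[0.008,-0.054,0,0,0,0,0],[0.008,-0.054,0,0,0,0,0],[0.008,-0.054,0.05,0,0,0,0],[0.008,-0.054,0.1,0,0,0,0],[0.008,-0.054,0.14,0,0,0,0],[0.008,-0.054,0.165,0,0,0,0],[0.008,-0.054,0.175,0,0,0,0],[0.008,-0.054,0.175,0,0,0,0],[0.008,-0.054,0.175,0,0,0,0]]}}

```text
time_s: 12.12
position: [0.5549, -0.2157, 0.027]
tcp_rot: [[-1.0, 0.027, 0.001], [0.027, 1.0, -0.0], [-0.001, -0.0, -1.0]]
force: [0.1, 0.1, -1.3]
opening: 0.542
grasp_force: 30.0
```

Request:
{"fn": "move_arm", "kwargs": {"increments": [[0,0,0.005,0,0,0,0],[0,0,0.01,0,0,0,0],[0,0,0.012,0,0,0,0],[0,0,0.012,0,0,0,0]]}}

```text
time_s: 12.45
position: [0.5547, -0.2158, 0.0233]
tcp_rot: [[-1.0, 0.028, 0.001], [0.028, 1.0, -0.0], [-0.001, -0.0, -1.0]]
force: [-0.1, -0.1, -1.8]
opening: 0.549
grasp_force: 30.0
```

Request:
{"fn": "move_arm", "kwargs": {"increments": [[0,0,0.003,0,0,0,0],[0,0,0.004,0,0,0,0],[0,0,0.004,0,0,0,0.7],[0,0,0.004,0,0,0,0.7],[0,0,0.004,0,0,0,0.7],[0,0,-0.1,0,0,0,0.7],[0,0,-0.2,0,0,0,0.8],[0,0,-0.32,0,0,0,1],[0,0,-0.44,0,0,0,1],[0,0,-0.5,0,0,0,1]]}}

```text
time_s: 13.28
position: [0.5562, -0.2167, 0.1772]
tcp_rot: [[-1.0, 0.027, 0.005], [0.027, 1.0, -0.003], [-0.006, -0.003, -1.0]]
force: [-0.3, -0.4, 0.6]
opening: 0.916
grasp_force: 0.0
```

```bash
python3 - <<'E'
from h import *
s=bot.read_state();print(s["position"],s["time_s"],s["force"],s["opening"])
go((.447,.036,.16),-5);go((.447,.036,.16),175)
E
```

```text
[ 0.55624975 -0.2166558   0.17721932] 13.2833 [-0.34881206 -0.43136903  0.60163002] 0.915793563664601
inc [0.387 0.832 0.053] wz 0.5191 ang now 88.44 tilt [-0.006 -0.003 -1.   ]
inc [0.387 0.832 0.053] wz -0.4809 ang now 88.44 tilt [-0.006 -0.003 -1.   ]
```

Request:
{"fn": "move_arm", "kwargs": {"increments": [[0.387,0.832,0.02,0,0,0.519,1],[0.387,0.832,0.02,0,0,0.519,1],[0.387,0.832,0.02,0,0,0.519,1],[0.387,0.832,0.02,0,0,0.519,1],[0.387,0.832,0.02,0,0,0.519,1],[0.387,0.832,0.02,0,0,0.519,1],[0.387,0.832,0.02,0,0,0.519,1],[0.387,0.832,0.02,0,0,0.519,1],[0.387,0.832,0.02,0,0,0.519,1],[0.387,0.832,0.02,0,0,0.519,1]]}}

```text
time_s: 14.12
position: [0.445, 0.0379, 0.1671]
tcp_rot: [[-0.299, 0.954, 0.0], [0.954, 0.299, -0.0], [-0.0, 0.0, -1.0]]
force: [0.5, -0.9, -1.1]
opening: 0.997
grasp_force: 0.0
```

```bash
python3 - <<'E'
from h import *
s=bot.read_state();print(s["position"],s["time_s"])
go((.447,.036,.12),-5)
E
```

```text
[0.44501693 0.03789785 0.16713827] 14.1167
inc [-0.008  0.004  0.157] wz 0.1246 ang now 17.43 tilt [-0.  0. -1.]
```

Request:
{"fn": "move_arm", "kwargs": {"increments": [[-0.008,0.004,0,0,0,0.12,1],[-0.008,0.004,0,0,0,0.12,1],[-0.008,0.004,0.05,0,0,0.12,1],[-0.008,0.004,0.15,0,0,0.12,1],[-0.008,0.004,0.27,0,0,0.12,1],[-0.008,0.004,0.38,0,0,0.12,1],[-0.008,0.004,0.46,0,0,0.12,1],[-0.008,0.004,0.49,0,0,0.12,1],[-0.008,0.004,0.49,0,0,0.12,1],[-0.008,0.004,0.49,0,0,0.12,0.9]]}}

```text
time_s: 14.95
position: [0.4473, 0.0351, 0.0202]
tcp_rot: [[0.069, 0.998, -0.0], [0.998, -0.069, 0.0], [0.0, -0.0, -1.0]]
force: [0.2, 0.2, -0.0]
opening: 0.975
grasp_force: 0.0
```

Request:
{"fn": "move_arm", "kwargs": {"increments": [[0,0,0,0,0,0,0.5],[0,0,0,0,0,0,0.5],[0,0,0,0,0,0,0.5],[0,0,0,0,0,0,0.5],[0,0,0,0,0,0,0.5],[0,0,0,0,0,0,0.5]]}}

```text
time_s: 15.45
position: [0.4475, 0.0351, 0.0207]
tcp_rot: [[0.068, 0.998, 0.001], [0.998, -0.068, -0.0], [-0.0, 0.001, -1.0]]
force: [0.6, -0.7, 5.7]
opening: 0.606
grasp_force: 30.0
```

Request:
{"fn": "move_arm", "kwargs": {"increments": [[0,0,0,0,0,0,1],[0,0,0,0,0,0,1],[0,0,0,0,0,0,1],[0,0,0,0,0,0,1],[0,0,-0.1,0,0,0,1],[0,0,-0.2,0,0,0,1],[0,0,-0.2,0,0,0,1]]}}

```text
time_s: 16.03
position: [0.4492, 0.0349, 0.083]
tcp_rot: [[0.068, 0.998, 0.006], [0.998, -0.068, -0.001], [-0.001, 0.006, -1.0]]
force: [-0.0, -0.1, 0.1]
opening: 0.975
grasp_force: 0.0
```

```bash
python3 - <<'E'
from h import *
s=bot.read_state();print(s["position"],s["time_s"],s["opening"])
go((.4475,.0351,.08),-91.6)
E
```

```text
[0.44918923 0.03489005 0.08304818] 16.0333 0.9752992930514548
inc [ 0.    -0.006  0.01 ] wz 0.4871 ang now -3.92 tilt [-0.001  0.006 -1.   ]
```

Request:
{"fn": "move_arm", "kwargs": {"increments": [[0,-0.003,0,0,0,0.487,1],[0,-0.003,0,0,0,0.487,1],[0,-0.003,0,0,0,0.487,1],[0,-0.003,0,0,0,0.487,1],[0,-0.003,0,0,0,0.487,1],[0,-0.003,0,0,0,0.487,1],[0,-0.003,0,0,0,0.487,1],[0,-0.003,0,0,0,0.487,1],[0,-0.003,0,0,0,0.487,1],[0,-0.003,0,0,0,0.487,1]]}}

```text
time_s: 16.87
position: [0.446, 0.0352, 0.0796]
tcp_rot: [[0.97, 0.244, -0.001], [0.244, -0.97, 0.0], [-0.001, -0.0, -1.0]]
force: [-0.2, 0.4, -0.4]
opening: 0.997
grasp_force: 0.0
```

```bash
python3 - <<'E'
from h import *
s=bot.read_state();print(s["position"],s["time_s"],s["opening"])
go((.4475,.0355,.017),-91.6)
E
```

```text
[0.44598533 0.03520365 0.07961171] 16.8667 0.9973226608081829
inc [0.005 0.    0.209] wz 0.0872 ang now -75.9 tilt [-0.001 -0.    -1.   ]
```

Request:
{"fn": "move_arm", "kwargs": {"increments": [[0.004,0,0,0,0,0.085,1],[0.004,0,0,0,0,0.085,1],[0.004,0,0.05,0,0,0.085,1],[0.004,0,0.1,0,0,0.085,1],[0.004,0,0.15,0,0,0.085,1],[0.004,0,0.18,0,0,0.085,1],[0.004,0,0.2,0,0,0.085,1],[0.004,0,0.2,0,0,0.085,1],[0.004,0,0.2,0,0,0.085,1]]}}

```text
time_s: 17.62
position: [0.4473, 0.0355, 0.0198]
tcp_rot: [[1.0, -0.015, -0.001], [-0.015, -1.0, 0.0], [-0.001, -0.0, -1.0]]
force: [0.4, 0.4, -0.5]
opening: 1.0
grasp_force: 0.0
```

```bash
python3 - <<'E'
from h import *
s=bot.read_state();print(s["position"],s["time_s"],s["opening"])
go((.4475,.0355,.018),-91.6)
E
```

```text
[0.44726305 0.03551259 0.01983285] 17.6167 0.9999141961451614
inc [0.001 0.    0.006] wz 0.0042 ang now -90.84 tilt [-0.001 -0.    -1.   ]
```

Request:
{"fn": "move_arm", "kwargs": {"increments": [[0.001,0,0.006,0,0,0.004,1],[0.001,0,0.006,0,0,0.004,0.5],[0.001,0,0.006,0,0,0.004,0.5],[0.001,0,0.006,0,0,0.004,0.5],[0.001,0,0.006,0,0,0.004,0.5],[0.001,0,0.006,0,0,0.004,0.5],[0.001,0,0.006,0,0,0.004,0.5]]}}

```text
time_s: 18.2
position: [0.4478, 0.0355, 0.0184]
tcp_rot: [[1.0, -0.027, 0.0], [-0.027, -1.0, -0.0], [0.0, 0.0, -1.0]]
force: [-0.2, 0.7, 0.7]
opening: 0.634
grasp_force: 0.3
```

```bash
cat > fit.py <<'E'
from h import *
from scipy.optimize import differential_evolution as DE
from scipy.ndimage import map_coordinates as MC
E_=[]
def e(a,b):E_.append((np.array(a),np.array(b)))
for y in(.062,-.062): e((-.1,y,.048),(.1,y,.048))
for y in(.054,-.054): e((-.095,y,.048),(.095,y,.048))
for x in(-.103,-.097): e((x,.05,.046),(x,-.05,.046))
for x in(-.035,-.031,.031,.035): e((x,.05,.036),(x,-.05,.036))
for x in(.097,.103): e((x,.05,.04),(x,-.05,.04))
e((-.103,-.062,0),(-.103,-.062,.046));e((-.103,.062,0),(-.103,-.062,0))
def fit(name):
    c=viewer.capture(name);g=cv2.GaussianBlur(c["image"].astype(np.float32),(0,0),.8)
    gx=[cv2.Sobel(g[...,k],5,1,0) for k in range(3)];gy=[cv2.Sobel(g[...,k],5,0,1) for k in range(3)]
    def cost(p):
        s=0
        for a,b in E_:
            P=np.array([proj(c,W(p,a+(b-a)*t)) for t in np.linspace(0,1,15)]);d=P[-1]-P[0];n=np.array([-d[1],d[0]])/np.hypot(*d)
            co=[P[:,1],P[:,0]]
            v=sum(np.abs(n[0]*MC(gx[k],co,order=1)+n[1]*MC(gy[k],co,order=1)) for k in range(3));s-=np.minimum(v,400).mean()
        return s
    r=DE(cost,[(.478,.498),(-.226,-.206),(-.06,.01)],seed=1,maxiter=25,popsize=8,tol=1e-6);return r.x,r.fun
if __name__=="__main__":
    print(bot.read_state()["opening"],bot.read_state()["position"],bot.read_state()["grasp_force"])
    for n in("scene","top"):print(n,*fit(n))
E
timeout 300 python3 fit.py
```

```text
0.633551812322158 [0.44779357 0.03546834 0.01837756] 0.2897865689601531
scene [ 0.48920595 -0.21805644 -0.03361303] -4220.719327803632
top [ 0.48742203 -0.21201802 -0.03437022] -4716.209967907547
```

Request:
{"fn": "move_arm", "kwargs": {"increments": [[0,0,0,0,0,0,0.5],[0,0,0,0,0,0,0.5],[0,0,-0.05,0,0,0.0025,0.5],[0,0,-0.15,0,0,0.0025,0.5],[0,0,-0.25,0,0,0.0025,0.5],[0,0,-0.3,0,0,0.0025,0.5],[0,0,-0.3,0,0,0.0025,0.5]]}}

```text
time_s: 18.88
position: [0.4496, 0.0352, 0.1109]
tcp_rot: [[0.999, -0.035, 0.006], [-0.035, -0.999, -0.001], [0.006, 0.001, -1.0]]
force: [0.5, -0.6, -0.6]
opening: 0.607
grasp_force: 30.0
```

```bash
python3 - <<'E'
from h import *
s=bot.read_state();print(s["position"],s["time_s"],s["opening"],s["grasp_force"])
go((.4235,-.215,.11),-92)
E
```

```text
[0.44961395 0.03522586 0.1109161 ] 18.8833 0.6067010599461139 30.00011438765796
inc [-0.058  0.837  0.003] wz -0.0 ang now -92.0 tilt [ 0.006  0.001 -1.   ]
```

Request:
{"fn": "move_arm", "kwargs": {"increments": [[-0.01,0.1,0,0,0,0,0.5],[-0.02,0.23,0,0,0,0,0.5],[-0.03,0.36,0,0,0,0,0.5],[-0.04,0.49,0,0,0,0,0.5],[-0.055,0.62,0,0,0,0,0.5],[-0.055,0.73,0,0,0,0,0.5],[-0.055,0.8,0,0,0,0,0.5],[-0.055,0.837,0,0,0,0,0.5],[-0.055,0.837,0,0,0,0,0.5],[-0.055,0.837,0,0,0,0,0.5]]}}

```text
time_s: 19.72
position: [0.4216, -0.214, 0.1075]
tcp_rot: [[0.999, -0.036, -0.002], [-0.036, -0.999, 0.002], [-0.002, -0.002, -1.0]]
force: [0.3, 1.1, -0.5]
opening: 0.603
grasp_force: 30.0
```

```bash
python3 - <<'E'
from h import *
s=bot.read_state();print(s["position"],s["time_s"],s["opening"],s["force"])
go((.4235,-.215,.055),-92)
c=viewer.capture("scene");p=(.4895,-.2172,-.034)
f=5;r,cc=220,225;a=cv2.resize(c["image"][r:r+115,cc:cc+150],None,fx=f,fy=f,interpolation=cv2.INTER_CUBIC)
def L(P):cv2.polylines(a,[np.int32([(proj(c,q)-(cc,r)+.5)*f*8 for q in P])],False,(255,0,0),1,cv2.LINE_AA,3)
for x in(-.097,-.035,.035):L([W(p,(x,.054,.04)),W(p,(x,-.054,.04))])
h=np.linspace(0,2*np.pi,60)
for z in(-.0184,.0006):L([s["position"]+np.array([.0275*np.cos(t),.0275*np.sin(t),z]) for t in h])
cv2.imwrite("pics/tp.png",a)
E
```

```text
[ 0.42157697 -0.2139999   0.10747303] 19.7167 0.603046279237481 [ 0.33981463  1.11178507 -0.51210073]
inc [0.007 0.003 0.175] wz -0.0004 ang now -92.07 tilt [-0.002 -0.002 -1.   ]
```

View pics/tp.png

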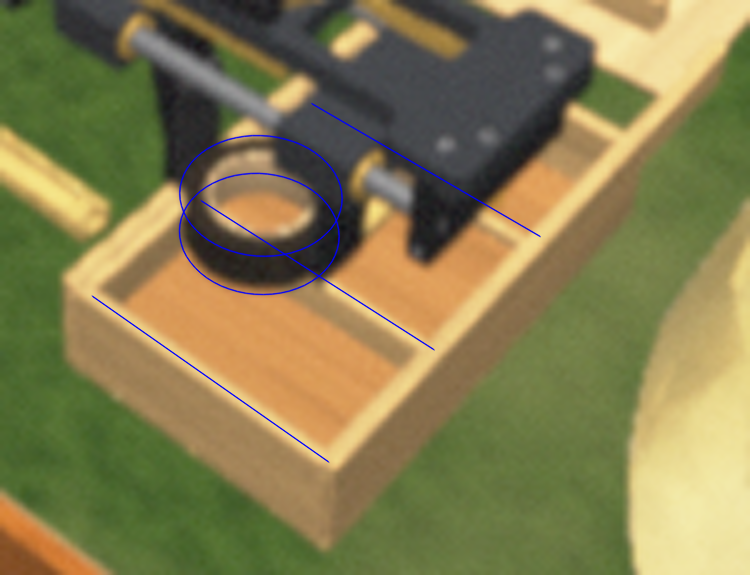

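The view shows the tape held flat above the near bay, bottom near (265,290), matching the prediction within 2 px. I lower it in steps and watch the force.

Request:
{"fn": "move_arm", "kwargs": {"increments": [[0.006,0.003,0,0,0,0,0.5],[0.006,0.003,0.04,0,0,0,0.5],[0.006,0.003,0.09,0,0,0,0.5],[0.006,0.003,0.13,0,0,0,0.5],[0.006,0.003,0.15,0,0,0,0.5],[0.006,0.003,0.165,0,0,0,0.5],[0.006,0.003,0.175,0,0,0,0.5],[0.006,0.003,0.18,0,0,0,0.5],[0.006,0.003,0.18,0,0,0,0.5]]}}

```text
time_s: 20.52
position: [0.4243, -0.2157, 0.0543]
tcp_rot: [[0.999, -0.035, 0.0], [-0.035, -0.999, -0.0], [0.0, 0.0, -1.0]]
force: [-0.3, 0.5, -0.9]
opening: 0.604
grasp_force: 30.0
```

Request:
{"fn": "move_arm", "kwargs": {"increments": [[0,0,0.007,0,0,0,0.5],[0,0,0.014,0,0,0,0.5],[0,0,0.02,0,0,0,0.5],[0,0,0.025,0,0,0,0.5],[0,0,0.025,0,0,0,0.5]]}}

```text
time_s: 20.93
position: [0.424, -0.2158, 0.0465]
tcp_rot: [[0.999, -0.035, -0.0], [-0.035, -0.999, 0.0], [-0.0, -0.0, -1.0]]
force: [0.2, 0.1, -0.7]
opening: 0.606
grasp_force: 30.0
```

Now it is inside the bay with no contact.

Request:
{"fn": "move_arm", "kwargs": {"increments": [[0,0,0.008,0,0,0,0.5],[0,0,0.016,0,0,0,0.5],[0,0,0.024,0,0,0,0.5],[0,0,0.03,0,0,0,0.5],[0,0,0.03,0,0,0,0.5]]}}

```text
time_s: 21.35
position: [0.424, -0.2157, 0.0373]
tcp_rot: [[0.999, -0.035, -0.001], [-0.035, -0.999, 0.001], [-0.001, -0.001, -1.0]]
force: [-0.7, -0.2, -0.7]
opening: 0.607
grasp_force: 30.0
```

Request:
{"fn": "move_arm", "kwargs": {"increments": [[0,0,0.003,0,0,0,0.5],[0,0,0.005,0,0,0,0.5],[0,0,0.005,0,0,0,0.5]]}}

```text
time_s: 21.6
position: [0.4242, -0.2159, 0.0364]
tcp_rot: [[0.999, -0.035, 0.0], [-0.035, -0.999, -0.0], [0.0, 0.0, -1.0]]
force: [-0.5, 1.0, 1.1]
opening: 0.604
grasp_force: 30.0
```

Request:
{"fn": "move_arm", "kwargs": {"increments": [[0,0,0,0,0,0,0.76],[0,0,0,0,0,0,0.76],[0,0,0,0,0,0,0.76],[0,0,0,0,0,0,0.76],[0,0,-0.08,0,0,0,0.76],[0,0,-0.18,0,0,0,0.76],[0,0,-0.3,0,0,0,0.5],[0,0,-0.42,0,0,0,0.5],[0,0,-0.45,0,0,0,0.5]]}}

```text
time_s: 22.35
position: [0.4263, -0.2175, 0.1758]
tcp_rot: [[0.999, -0.035, 0.007], [-0.035, -0.999, -0.006], [0.007, 0.006, -1.0]]
force: [0.1, -0.6, -0.5]
opening: 0.614
grasp_force: 0.0
```

```bash
python3 - <<'E'
from h import *
s=bot.read_state();print(s["position"],s["time_s"],s["opening"],s["force"])
go((.651,-.2226,.16),-2)
for n in("scene","top"):
    c=viewer.capture(n)
    for t,z in(("lid_handle",.058),("tape_mid",.0275),("spool_mid",.022),("channel_mid",.0335)):
        print(n,t,[(round(k["conf"],2),np.round(at(c,k["location"],z),3)) for k in nets.find_in(n,t)[:2]])
    cv2.imwrite(f"pics/{n}_z.png",c["image"])
E
```

```text
[ 0.42634524 -0.21750906  0.17578972] 22.35 0.61369769996842 [ 0.08225066 -0.56482941 -0.49516084]
inc [ 0.749 -0.01   0.058] wz -0.5001 ang now -92.01 tilt [ 0.007  0.006 -1.   ]
scene lid_handle [(0.62, array([ 0.698, -0.249,  0.058])), (0.22, array([ 0.529, -0.264,  0.058]))]
scene tape_mid [(0.76, array([ 0.44 , -0.209,  0.027]))]
scene spool_mid [(0.67, array([ 0.557, -0.218,  0.022]))]
scene channel_mid [(0.83, array([ 0.425, -0.112,  0.033])), (0.64, array([ 0.485, -0.216,  0.033]))]
top lid_handle [(0.78, array([ 0.714, -0.218,  0.058])), (0.47, array([0.521, 0.097, 0.058]))]
top tape_mid [(0.42, array([0.527, 0.101, 0.027]))]
top spool_mid [(0.78, array([ 0.552, -0.215,  0.022]))]
top channel_mid [(0.71, array([ 0.442, -0.087,  0.033]))]
```

```bash
python3 - <<'E'
from h import *
import fit
from scipy.ndimage import map_coordinates as MC
from scipy.optimize import brute
for n,p in(("scene",(.4892,-.2181,-.0336)),("top",(.4874,-.2120,-.0344))):
    c=viewer.capture(n);g=cv2.GaussianBlur(c["image"].astype(np.float32),(0,0),.7)
    gx=[cv2.Sobel(g[...,k],5,1,0) for k in range(3)];gy=[cv2.Sobel(g[...,k],5,0,1) for k in range(3)]
    def cost(v):
        q,t=v;X=-.064+q;z=.0405+t;s=0
        Es=[((X-.006,.034,z+.021),(X-.006,-.034,z+.021)),((X+.006,.034,z+.021),(X+.006,-.034,z+.021)),((X-.033,.05,z),(X-.033,-.05,z)),((X-.006,.034,z),(X-.006,-.034,z))]
        for a,b in Es:
            a,b=map(np.array,(a,b));P=np.array([proj(c,W(p,a+(b-a)*u)) for u in np.linspace(0,1,25)]);d=P[-1]-P[0];m=np.array([-d[1],d[0]])/np.hypot(*d);co=[P[:,1],P[:,0]]
            s-=np.minimum(sum(np.abs(m[0]*MC(gx[k],co,order=1)+m[1]*MC(gy[k],co,order=1)) for k in range(3)),400).mean()
        return s
    r=brute(cost,(slice(.195,.236,.001),slice(.003,.009,.001)),finish=None,full_output=True);q=r[0][0]
    print(n,r[0],r[1],W(p,(-.064+q,0,.06)))
    G=r[3]; print(np.round(G.min(1)).astype(int))
E
```

```text
scene [0.203 0.003] -877.5758933377348 [ 0.62812154 -0.22276952  0.06      ]
[-848 -853 -860 -865 -872 -876 -877 -877 -878 -769 -663 -584 -545 -549
 -551 -553 -532 -503 -472 -455 -529 -598 -660 -712 -769 -815 -826 -829
 -833 -838 -840 -841 -842 -821 -774 -721 -625 -539 -455 -382 -323]
top [0.198 0.006] -1203.1761343471278 [ 0.62132072 -0.21660869  0.06      ]
[-1201 -1009 -1060 -1203 -1187 -1059  -928  -837  -701  -573  -443  -354
  -380  -400  -405  -390  -306  -144  -285  -363  -392  -394  -365  -350
  -520  -789  -993 -1032 -1032  -953 -1113 -1140 -1116  -955  -914  -785
  -581  -438  -349  -251  -146]
```

Request:
{"fn": "move_arm", "kwargs": {"increments": [[0.74,-0.01,0,0,0,-0.5,0.5],[0.74,-0.01,0,0,0,-0.5,0.5],[0.74,-0.01,0,0,0,-0.5,0.5],[0.74,-0.01,0,0,0,-0.5,0.5],[0.74,-0.01,0,0,0,-0.5,0.5],[0.74,-0.01,0,0,0,-0.5,0.5],[0.74,-0.01,0,0,0,-0.5,0.5],[0.74,-0.01,0,0,0,-0.5,0.5],[0.74,-0.01,0,0,0,-0.5,0.5],[0.74,-0.01,0,0,0,-0.5,0.5]]}}

```text
time_s: 23.78
position: [0.646, -0.2204, 0.1703]
tcp_rot: [[0.342, 0.94, -0.001], [0.94, -0.342, 0.001], [0.0, -0.001, -1.0]]
force: [-0.6, 0.7, -0.1]
opening: 0.498
grasp_force: 0.0
```

```bash
python3 - <<'E'
from h import *
s=bot.read_state();print(s["position"],s["time_s"],s["opening"])
go((.6505,-.2227,.066),-2)
E
```

```text
[ 0.64599321 -0.22042356  0.17025772] 23.7833 0.4977547026023205
inc [-0.002  0.017  0.348] wz -0.1002 ang now -20.03 tilt [ 0.    -0.001 -1.   ]
```

Request:
{"fn": "move_arm", "kwargs": {"increments": [[-0.002,0.017,0,0,0,-0.098,0.5],[-0.002,0.017,0,0,0,-0.098,0.5],[-0.002,0.017,0.1,0,0,-0.098,0.5],[-0.002,0.017,0.2,0,0,-0.098,0.5],[-0.002,0.017,0.27,0,0,-0.098,0.5],[-0.002,0.017,0.32,0,0,-0.098,0.5],[-0.002,0.017,0.34,0,0,-0.098,0.5],[-0.002,0.017,0.34,0,0,-0.098,0.5],[-0.002,0.017,0.34,0,0,-0.098,0.5]]}}

```text
time_s: 24.53
position: [0.6509, -0.2231, 0.0693]
tcp_rot: [[0.048, 0.999, 0.0], [0.999, -0.048, -0.0], [-0.0, 0.0, -1.0]]
force: [-0.2, 0.1, -0.5]
opening: 0.5
grasp_force: 0.0
```

Request:
{"fn": "move_arm", "kwargs": {"increments": [[0,0,0.01,0,0,-0.0045,0.5],[0,0,0.02,0,0,-0.0045,0.5],[0,0,0.02,0,0,-0.0045,0.5],[0,0,0.02,0,0,-0.0045,0],[0,0,0.02,0,0,-0.0045,0],[0,0,0.02,0,0,-0.0045,0],[0,0,0.02,0,0,-0.0045,0],[0,0,0.02,0,0,-0.0045,0],[0,0,0.02,0,0,-0.0045,0],[0,0,0.02,0,0,-0.0045,0]]}}

```text
time_s: 25.37
position: [0.6506, -0.223, 0.0633]
tcp_rot: [[0.034, 0.999, -0.0], [0.999, -0.034, 0.0], [0.0, -0.0, -1.0]]
force: [-0.5, -0.6, 0.5]
opening: 0.136
grasp_force: 30.0
```

Request:
{"fn": "move_arm", "kwargs": {"increments": [[0,-0.02,0,0,0,0,0],[0,-0.05,0,0,0,0,0],[0,-0.09,0,0,0,0,0],[0,-0.13,0,0,0,0,0],[0,-0.17,0,0,0,0,0],[0,-0.21,0,0,0,0,0],[0,-0.25,0,0,0,0,0],[0,-0.28,0,0,0,0,0],[0,-0.3,0,0,0,0,0],[0,-0.3,0,0,0,0,0]]}}

```text
time_s: 26.2
position: [0.5587, -0.22, 0.0633]
tcp_rot: [[0.034, 0.999, -0.003], [0.999, -0.034, 0.0], [0.0, -0.003, -1.0]]
force: [-2.1, -1.5, -0.8]
opening: 0.134
grasp_force: 30.0
```

Request:
{"fn": "move_arm", "kwargs": {"increments": [[0,-0.03,0,0,0,0,0],[0,-0.07,0,0,0,0,0],[0,-0.11,0,0,0,0,0],[0,-0.15,0,0,0,0,0],[0,-0.19,0,0,0,0,0],[0,-0.23,0,0,0,0,0],[0,-0.27,0,0,0,0,0],[0,-0.31,0,0,0,0,0],[0,-0.34,0,0,0,0,0],[0,-0.35,0,0,0,0,0]]}}

```text
time_s: 27.03
position: [0.455, -0.2166, 0.0633]
tcp_rot: [[0.034, 0.999, -0.0], [0.999, -0.034, -0.0], [-0.0, -0.0, -1.0]]
force: [1.2, -1.0, -3.6]
opening: 0.134
grasp_force: 30.0
```

Request:
{"fn": "move_arm", "kwargs": {"increments": [[0,-0.02,0,0,0,0,0],[0,-0.04,0,0,0,0,0],[0,-0.055,0,0,0,0,0],[0,-0.07,0,0,0,0,0],[0,-0.08,0,0,0,0,0],[0,-0.085,0,0,0,0,0],[0,-0.085,0,0,0,0,0]]}}

```text
time_s: 27.62
position: [0.4299, -0.2158, 0.0633]
tcp_rot: [[0.034, 0.999, -0.001], [0.999, -0.034, -0.0], [-0.0, -0.0, -1.0]]
force: [-0.6, -3.0, -1.9]
opening: 0.137
grasp_force: 30.0
```

Request:
{"fn": "move_arm", "kwargs": {"increments": [[0,-0.004,0,0,0,0,0],[0,-0.008,0,0,0,0,0],[0,-0.012,0,0,0,0,0],[0,-0.014,0,0,0,0,0],[0,-0.014,0,0,0,0,0]]}}

```text
time_s: 28.03
position: [0.4262, -0.2156, 0.0633]
tcp_rot: [[0.034, 0.999, 0.0], [0.999, -0.034, -0.0], [-0.0, 0.0, -1.0]]
force: [0.3, -2.6, -3.5]
opening: 0.132
grasp_force: 30.0
```

Request:
{"fn": "move_arm", "kwargs": {"increments": [[0,-0.003,0,0,0,0,0],[0,-0.006,0,0,0,0,0],[0,-0.009,0,0,0,0,0],[0,-0.009,0,0,0,0,0]]}}

```text
time_s: 28.37
position: [0.4245, -0.2156, 0.0633]
tcp_rot: [[0.035, 0.999, 0.002], [0.999, -0.035, -0.001], [-0.001, 0.003, -1.0]]
force: [4.3, -1.3, -5.4]
opening: 0.135
grasp_force: 30.0
```

Request:
{"fn": "move_arm", "kwargs": {"increments": [[0,-0.003,0,0,0,0,0],[0,-0.005,0,0,0,0,0],[0,-0.005,0,0,0,0,0]]}}

```text
time_s: 28.62
position: [0.4245, -0.2157, 0.0633]
tcp_rot: [[0.036, 0.999, 0.005], [0.999, -0.036, -0.002], [-0.001, 0.005, -1.0]]
force: [9.1, 1.1, -7.5]
opening: 0.134
grasp_force: 30.0
```

Request:
{"fn": "move_arm", "kwargs": {"increments": [[0,0.005,0,0,0,0,0],[0,0.005,0,0,0,0,0.35],[0,0.005,0,0,0,0,0.35],[0,0.005,0,0,0,0,0.35],[0,0.005,0,0,0,0,0.35],[0,0.005,-0.08,0,0,0,0.35],[0,0.005,-0.2,0,0,0,0.35],[0,0.005,-0.32,0,0,0,0.35],[0,0.005,-0.4,0,0,0,0.35],[0,0.005,-0.4,0,0,0,0.35]]}}

```text
time_s: 29.45
position: [0.4252, -0.2167, 0.1877]
tcp_rot: [[0.034, 0.999, 0.007], [0.999, -0.034, -0.006], [-0.005, 0.007, -1.0]]
force: [0.5, -0.4, 0.2]
opening: 0.348
grasp_force: 0.0
```

```bash
python3 - <<'E'
from h import *
from scipy.ndimage import map_coordinates as MC
s=bot.read_state();print(s["position"],s["time_s"],s["opening"],s["force"])
for n,p in(("scene",(.4892,-.2181,-.0336)),("top",(.4874,-.2120,-.0344))):
    c=viewer.capture(n)
    for t,z in(("glue_mid",.05),("eyeglass_mid",.015),("offcut_mid",.013),("spool_mid",.015),("tape_mid",.01),("lid_handle",.056)):
        print(n,t,[(round(k["conf"],2),np.round(k["location"],1)) for k in nets.find_in(n,t)[:2]])
    if n=="scene":
        g=cv2.GaussianBlur(c["image"].astype(np.float32).sum(2),(0,0),.7);gx=cv2.Sobel(g,5,1,0);gy=cv2.Sobel(g,5,0,1)
        for q in np.arange(-.006,.022,.002):
            s_=[]
            for X,z in((-.070+q,.0665),(-.058+q,.0665)):
                P=np.array([proj(c,W(p,(X,y,z))) for y in np.linspace(.034,-.034,25)]);d=P[-1]-P[0];m=np.array([-d[1],d[0]])/np.hypot(*d)
                s_.append(abs((m[0]*MC(gx,[P[:,1],P[:,0]],order=1)+m[1]*MC(gy,[P[:,1],P[:,0]],order=1)).mean()))
            print(round(q,3),np.round(s_))
E
```

```text
[ 0.42521948 -0.21672011  0.18770617] 29.45 0.34753587189222823 [ 0.4739958  -0.41760503  0.15382252]
scene glue_mid [(0.7, array([198.8, 193. ]))]
scene eyeglass_mid [(0.65, array([182.5, 180.6]))]
scene offcut_mid [(0.67, array([241.4, 163.3]))]
scene spool_mid [(0.45, array([241.3, 163.8]))]
scene tape_mid []
scene lid_handle [(0.94, array([297. , 266.5]))]
-0.006 [94.  8.]
-0.004 [295.   5.]
-0.002 [442.  57.]
0.0 [390.  84.]
0.002 [209.  60.]
0.004 [57. 26.]
0.006 [8. 8.]
0.008 [5. 4.]
0.01 [57.  4.]
0.012 [84.  2.]
0.014 [60.  0.]
0.016 [26.  0.]
0.018 [8. 1.]
0.02 [4. 1.]
top glue_mid [(0.62, array([210.8, 224.9]))]
top eyeglass_mid [(0.75, array([173.2, 216.2])), (0.58, array([346.2, 239.2]))]
top offcut_mid [(0.86, array([208.7, 145.4])), (0.35, array([345.3, 239.7]))]
top spool_mid []
top tape_mid []
top lid_handle [(0.94, array([349.5, 239.8])), (0.7, array([210.1, 146. ]))]
```

```bash
python3 -c "
from rig import workorder
print(workorder.hand_in())"
```

```text
the job is handed in; nothing more can be done
None
```

I handed the job in at about 30 s of the 72 s: the spool is in the far (deepest) bay, the tape in the near bay, the channel in the centre (shallowest) bay, and the lid is drawn shut with the rib released. The glue bottle, eyeglass and offcut show where they started; the tape and spool settling was checked only by force and height.

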